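# Find the file with the loose handle

### The job

One of the three files in the block has come loose in its handle: find it by wiggling the handles gently side to side along the block, to and fro a couple of times, while the files stand in the block. Then draw that file out, stand it handle up in the red repair tin, lowering it to the bottom before letting go, and leave the sound files fully home in the block and the blue brush tin and the pin spanner where they are.

Things in the scene. Friction and masses are not known exactly. Their poses are not given: they have to be found in the camera images.
- block: dark wooden file block screwed to the bench, 70 x 240 x 75 mm (x, y, z); origin at the centre of its underside, y along its length. Three vertical slots in its top at y = -90, 0 and +90 mm, 17 mm (y) x 6 mm (x), 65 mm deep, a flat file in each, handle up. Any file tips 2.5 mm either way at its handle in its slot. A handle gripped from both y sides is held upright and shows no play: push it with one finger or grip it across x.
- handle_a (a point): centre of the wooden handle of file a (the three look alike and stand in any slot): round, 28 mm thick from 21 mm below to 39 mm above this point, top end 51 mm above it, joint with the blade 55 mm below it. About 177 mm above the bench when home. z up, y along the block. Play is along y only: a loose one tips freely about the joint, 4 mm either way here, to a stop.
- file_a: file a, origin at the lower end of its blade: steel, 16 (y) x 5 (x) mm, 108 mm long; 218 mm long in all, 0.15 kg. A sound handle flexes like a stiff spring, 0.8 mm at its centre for 10 N; keep sideways pushes under 15 N. Drawn up, a loose handle rides up 5 mm before the blade follows.
- handle_b (a point): centre of the wooden handle of file b (the three look alike and stand in any slot): round, 28 mm thick from 21 mm below to 39 mm above this point, top end 51 mm above it, joint with the blade 55 mm below it. About 177 mm above the bench when home. z up, y along the block. Play is along y only: a loose one tips freely about the joint, 4 mm either way here, to a stop.
- file_b: file b, origin at the lower end of its blade: steel, 16 (y) x 5 (x) mm, 108 mm long; 218 mm long in all, 0.15 kg. A sound handle flexes like a stiff spring, 0.8 mm at its centre for 10 N; keep sideways pushes under 15 N. Drawn up, a loose handle rides up 5 mm before the blade follows.
- handle_c (a point): centre of the wooden handle of file c (the three look alike and stand in any slot): round, 28 mm thick from 21 mm below to 39 mm above this point, top end 51 mm above it, joint with the blade 55 mm below it. About 177 mm above the bench when home. z up, y along the block. Play is along y only: a loose one tips freely about the joint, 4 mm either way here, to a stop.
- file_c: file c, origin at the lower end of its blade: steel, 16 (y) x 5 (x) mm, 108 mm long; 218 mm long in all, 0.15 kg. A sound handle flexes like a stiff spring, 0.8 mm at its centre for 10 N; keep sideways pushes under 15 N. Drawn up, a loose handle rides up 5 mm before the blade follows.
- repair_tin: open red tin for tools that want repair, loose, 0.5 kg, 72 mm across outside, 66 mm inside, 95 mm high, floor 4 mm thick; origin at the centre of its underside.
- tin_floor (a point): centre of the inner floor of the red repair tin, 4 mm above its underside.
- brush_tin: blue tin with three brushes, 72 mm across, about 180 mm high; bystander; origin on its underside.
- spanner: dark pin spanner lying flat, 165 mm long, 6 mm thick; bystander; origin on its underside.

How it is judged:
By the outcome, as a careful person would: the job done as asked, in the order asked, and still so for the second after the job is handed in, with the robot touching nothing.
It also fails if it takes over 72 s, if anything falls off the work surface, if the arm or the gripper's body presses on something with over 40 N, if the wrist force passes 120 N, or if a joint passes its speed limit or range.

### The arm

A 6-joint arm with a two-finger parallel gripper is mounted at the origin on the work surface. World frame = base frame: x ahead of the robot, y to its left, z up, the work surface at z = 0. Lengths are in m, angles in rad, forces in N, time in s.
With the tool pointing down it reaches from about 0.325 to 0.85 m from the base axis. Payload 4.4 kg.
Tool frame: the origin (TCP) lies midway between the tips of the shut fingers; the grasp point (between the pads) lies bot.grip_depth behind it (bot.grip_depth is the distance from the TCP to the grasp point, in m); z points along the fingers, y is the line along which they close (so a half turn about z gives the same grasp; the last joint's range is limited). The gripper opens to 94 mm and grips with 3 to 60 N. Pads are 16 mm wide; open, the fingers measure 119 mm over their backs; the gripper's body (75 mm by 177 mm) begins 78 mm behind the grasp point.
Start: joints at [1.165, 0.207, 1.542, -0, 1.393, -0.15], TCP at [0.145, 0.556, 0.205] pointing down, gripper open.
Joint ranges: [-2.73, 2.73], [-0.86, 2.22], [0.23, 2.46], [-1.11, 4.25], [0.08, 2.63], [-2.82, 2.82]. Speed limits (rad/s): [2.79, 2.79, 3.14, 3.14, 3.14, 3.14].

### API

Orientations are given as a 3x3 rotation matrix whose columns are the frame's x, y, z axes.
In Python, from workcell import bot, imaging gives the robot as it stands. The module is installed in compiled form; this text tells all that it offers. Calls block until the motion is done:
- bot.goto(position, orientation): joint-space move of the TCP to a pose.
- bot.line_to(position, frame=None, feed=0.15): straight line of the TCP; frame=None keeps the orientation; feed is the mean speed in m/s.
- bot.goto_joints(angles): joint-space move.
- bot.command_gripper(opening, squeeze=None): opening from 0.0 (shut) to 1.0 (fully open); squeeze is the grip in N (None keeps the last); returns when the fingers have stopped.
- bot.sleep(seconds).
- bot.solve_ik(position, orientation): joint angles nearest the present ones, or None.
- imaging.grab_frame(name): name is "scene" or "top"; returns (picture, depth): 420x560x3 uint8, red, green, blue; 420x560 float32, m along the optical axis (not along the pixel's ray), 0 where there is no reading.
- imaging.camera_model(name): a dict with "vfov" (degrees; the focal length in pixels is half the picture's height over the tangent of half this angle, whatever the lens; pixels are square), "cx", "cy" (the principal point, pixels), "eye" and "rotation" of the camera in the world. Camera axes: x right, y up, looking along -z (the intrinsics and any distortion apply to the point x, -y, -z); pixel columns grow to the right and rows downward; lengths in m; the calibration is good to about 2 mm. A picture is of the moment at which its call begins. camera_model takes no time and is no camera call.
A pose or a line that the arm cannot do raises bot.MotionError and nothing moves.
- bot.close_job(): hands the job in; it is judged then, once.
Readings, each from a call of its own:
- bot.read_time_s(): time.
- bot.read_q(): joint angles.
- bot.read_qvel(): joint speeds.
- bot.read_joint_efforts(): joint torques, N m.
- bot.read_eef_pos(): TCP position.
- bot.read_tool_rot(): TCP orientation.
- bot.read_ft_force(): force on the tool from outside, world axes, zero at the start.
- bot.read_moment(): the same for the moment, N m.
- bot.read_grip_width(): opening from 0.0 (shut) to 1.0 (fully open).
- bot.read_finger_force(): force on a finger pad.
Only numpy, scipy, OpenCV 4.12 (cv2) and the standard library are available. Lean on these libraries where they do the work, as an engineer would, in place of code of your own. Each camera call takes 0.05 s, during which the arm holds its last target. There are 200 camera calls.

## Working session

There is one attempt and no reset: what is moved stays moved. The work goes in short steps, each a Python script; the robot and the scene stay as the last script left them, time stands still between calls to the robot, and variables do not carry over. Pictures are saved under pics/ and viewed, at most 10 in all, crops included, and the job is handed in when it is done.

```bash
mkdir -p pics
python3 - <<'E'
from workcell import bot, imaging
import cv2
for n in("scene","top"):
    p,d=imaging.grab_frame(n); cv2.imwrite(f"pics/{n}0.png",p[:,:,::-1]); print(imaging.camera_model(n))
print(bot.grip_depth,bot.read_time_s(),bot.read_tool_rot(),bot.read_ft_force())
E
```

```text
{'vfov': 50.923440709365096, 'cx': 279.0652664740976, 'cy': 209.3123004471383, 'eye': array([1.04917   , 0.14879657, 1.07959257]), 'rotation': array([[-0.38603441, -0.8011402 ,  0.4573312 ],
       [ 0.92248304, -0.33609941,  0.18990056],
       [ 0.00157177,  0.49518842,  0.86878418]])}
{'vfov': 56.7030397748469, 'cx': 281.6071255249509, 'cy': 203.73749359330174, 'eye': array([ 0.4668975 , -0.01996964,  0.83507475]), 'rotation': array([[-0.0161463 ,  0.99627322, -0.08472874],
       [-0.99938255, -0.01343564,  0.03246553],
       [ 0.03120615,  0.08520062,  0.99587501]])}
0.0188 0.1 [[-9.67453431e-01  2.53047892e-01 -7.89373226e-04]
 [ 2.53048958e-01  9.67451657e-01 -1.87488669e-03]
 [ 2.89244310e-04 -2.01361564e-03 -9.99997931e-01]] [-0.37788002 -0.0398894  -0.64777811]
```

View pics/scene0.png

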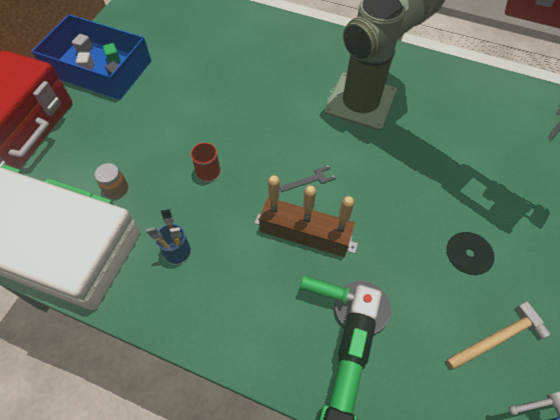

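View pics/top0.png

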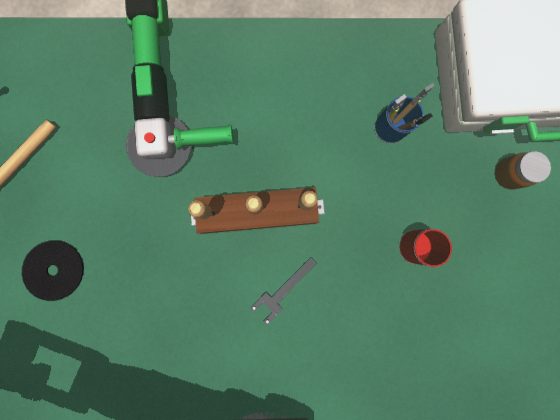

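The scene view shows three files in the block, the red tin at (206,161), the brush tin at (172,243) and the spanner at (308,180). In the top view the handle tops are at about (197,208), (254,203) and (309,198), the block runs between screw plates (193,220) and (322,207), and the red tin's rim is at (433,248).

```bash
cat > h.py <<'E'
from workcell import bot, imaging
import numpy as np, cv2
def cloud(n):
    p,d=imaging.grab_frame(n); m=imaging.camera_model(n)
    f=210/np.tan(np.radians(m["vfov"]/2)); v,u=np.mgrid[:420,:560]
    c=np.stack([(u-m["cx"])/f*d,-(v-m["cy"])/f*d,-d],-1)
    return p,d,c@m["rotation"].T+m["eye"]
def rot(yaw):  # tool down, finger-closing axis y at angle yaw from world y
    c,s=np.cos(yaw),np.sin(yaw)
    return np.array([[-c,-s,0],[-s,c,0],[0,0,-1.]])
E
cat > loc.py <<'E'
from h import *
p,d,w=cloud("top"); ok=d>0
z=w[...,2]
for u,v in((197,208),(254,203),(309,198)):
    s=(slice(v-12,v+13),slice(u-12,u+13)); q=w[s][ok[s]]; zm=np.percentile(q[:,2],98)
    for lo,hi in((.008,-.01),(.05,.008)):
        t=q[(q[:,2]>zm-lo)&(q[:,2]<zm-hi)]; print("handle",u,t.mean(0).round(4),t.min(0).round(4),t.max(0).round(4),len(t))
m=ok&(abs(z-.075)<.006); m[:170]=0;m[245:]=0;m[:,:185]=0;m[:,330:]=0
q=w[m][:,:2].astype(np.float32); print("block top",len(q),cv2.minAreaRect(q))
m=ok&(z>.088)&(z<.1); m[:215]=0;m[280:]=0;m[:,:395]=0;m[:,460:]=0
q=w[m]; c,r=cv2.minEnclosingCircle(q[:,:2].astype(np.float32)); print("tin rim",len(q),c,r)
m=ok&(z>.0)&(z<.012);q=w[225:270,410:455];print("tin z",np.percentile(q[...,2],[2,50,98]))
# scene cam: tin rim
p,d,w=cloud("scene");z=w[...,2];m=(d>0)&(z>.088)&(z<.1);m[:130]=0;m[190:]=0;m[:,:180]=0;m[:,230:]=0
q=w[m];c,r=cv2.minEnclosingCircle(q[:,:2].astype(np.float32)); print("tin rim",len(q),c,r)
for u,v in((274,181),(310,191),(348,202)):
    q=w[v-10:v+11,u-10:u+11].reshape(-1,3);t=q[q[:,2]>.18];print("handle sc",t.mean(0).round(4),t.min(0).round(4),t.max(0).round(4))
print("brush",w[235:258,160:188].reshape(-1,3).mean(0))
E
python3 loc.py
```

```text
handle 197 [0.5142 0.0939 0.2263] [0.5029 0.0822 0.2211] [0.5268 0.1069 0.2304] 205
handle 197 [0.5106 0.0861 0.206 ] [0.5007 0.081  0.1802] [0.5272 0.1034 0.2208] 93
handle 254 [0.5205 0.005  0.2263] [ 0.5082 -0.0074  0.2215] [0.532  0.0178 0.23  ] 199
handle 254 [0.5152 0.0019 0.2082] [ 0.5071 -0.0085  0.1794] [0.5341 0.0181 0.221 ] 60
handle 309 [ 0.5268 -0.0831  0.2262] [ 0.5149 -0.0947  0.2209] [ 0.5387 -0.0709  0.2308] 200
handle 309 [ 0.5217 -0.0782  0.2072] [ 0.5136 -0.0969  0.18  ] [ 0.5414 -0.0696  0.2208] 66
block top 3580 ((0.5212522149085999, 0.005094870924949646), (0.0703105553984642, 0.24003738164901733), 4.176553726196289)
tin rim 290 (0.4425242245197296, -0.33249539136886597) 0.037205468863248825
tin z [-0.00210964  0.01875385  0.09641603]
tin rim 140 (0.44462528824806213, -0.3298690915107727) 0.037622030824422836
handle sc [ 0.5346 -0.078   0.2139] [ 0.517  -0.0928  0.1836] [ 0.543  -0.0669  0.2292]
handle sc [0.537  0.0117 0.2283] [ 0.5097 -0.0059  0.1809] [1.0492 0.1488 1.0796]
handle sc [0.5275 0.0985 0.2227] [0.5053 0.0842 0.1813] [1.0492 0.1488 1.0796]
brush [ 0.71881356 -0.27532737  0.07102792]
```

```bash
cat >> h.py <<'E'
YAW=0.0722; R=rot(YAW); ey=np.array([-np.sin(YAW),np.cos(YAW),0])
H=np.array([[.5142,.0943,0],[.5207,.0052,0],[.5270,-.0835,0]])
ZG=.158
TIN=np.array([.4433,-.3315,0])
def at(p,z): return np.array([p[0],p[1],z])
E
cat > wig.py <<'E'
from h import *
import sys
def fy(): return float(np.mean([bot.read_ft_force() for _ in range(3)],0)@ey)
def probe(c,sgn,f0):
    s=.003
    while s<.0195:
        bot.line_to(c+sgn*s*ey,feed=.03)
        f=(fy()-f0)*-sgn
        if f>3.5: break
        s+=.0007
    return ((bot.read_eef_pos()-c)@ey)*1e3,f
def wiggle(i,n):
    c=at(H[i],ZG); bot.goto(at(H[i],.26),R); bot.line_to(c,feed=.15); bot.sleep(.1); f0=fy()
    for k in range(n):
        a=probe(c,1,f0); b=probe(c,-1,f0)
        print(i,"+",np.round(a,2),"-",np.round(b,2),"span",round(a[0]-b[0],2),"t",bot.read_time_s(),flush=True)
    bot.line_to(c,feed=.08); bot.line_to(at(H[i],.26),feed=.2)
bot.command_gripper(40/94)
print(bot.read_grip_width(),[bot.solve_ik(at(TIN,z),R) is not None for z in(.152,.29)])
for a in sys.argv[1:]: wiggle(int(a),2)
E
python3 wig.py 0
```

```text
0.42397762307554876 [True, True]
0 + [10.04  4.92] - [-7.95  5.01] span 17.99 t 9.8167
0 + [10.04  5.46] - [-7.96  3.9 ] span 18.01 t 15.7083
```

```bash
sed -i 's/s=.003/s=.0058/; s/range(3)/range(2)/' wig.py; python3 wig.py 1 2
```

```text
0.4231634744398609 [True, True]
1 + [9.34 5.55] - [-8.63  3.59] span 17.98 t 21.9917
1 + [9.35 4.79] - [-8.89  6.07] span 18.24 t 26.3167
2 + [11.35  4.93] - [-12.75   5.06] span 24.09 t 34.725
2 + [11.35  4.38] - [-12.32   3.64] span 23.67 t 41.0167
```

The -y file is the loose one: 24 mm span against 18 mm for the other two. I'll draw it out next.

Run:
```python
from h import *
c=at(H[2]-.0006*ey,ZG)
bot.line_to(at(c,.26),feed=.3); bot.line_to(c,feed=.2)
bot.command_gripper(0.0,25); print(bot.read_grip_width()*94,bot.read_ft_force())
bot.line_to(at(c,ZG+.09),feed=.08); print(bot.read_ft_force(),bot.read_grip_width()*94)
bot.line_to(at(c,ZG+.135),feed=.15)
bot.line_to(at(TIN,ZG+.135),feed=.2); print(bot.read_ft_force(),bot.read_time_s())
p,d=imaging.grab_frame("scene")
cv2.imwrite("pics/over.png",cv2.resize(p[60:260,120:400],None,fx=2.5,fy=2.5)[:,:,::-1])
```

```text
28.055106822887254 [-0.32587903 -0.72167072  5.03868277]
[-0.63649911  0.36356746 -1.58110133] 27.480075820211244
[ 0.32630348 -0.48831611 -0.97655199] 46.425
```

View pics/over.png

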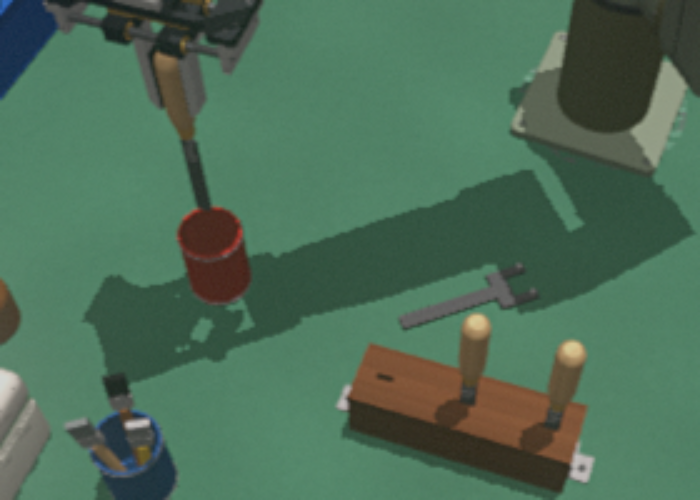

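The file hangs straight in the gripper over the tin, blade tip about (207,205) above the mouth at (212,232). The two other files still stand in the block.

Run:
```python
from h import *
f0=bot.read_ft_force()[2]
bot.line_to(at(TIN,.161),feed=.1); print(bot.read_ft_force()-[0,0,f0])
z=.161
while z>.1465:
    z-=.0015; bot.line_to(at(TIN,z),feed=.03); f=bot.read_ft_force()[2]-f0
    print(round(z,4),round(f,2))
    if f>3.5: break
bot.command_gripper(.55); bot.sleep(.3)
bot.line_to(at(TIN,.29),feed=.2); bot.sleep(.3); print(bot.read_time_s())
p,d=imaging.grab_frame("scene")
cv2.imwrite("pics/rel.png",cv2.resize(p[60:300,120:400],None,fx=2.4,fy=2.4)[:,:,::-1])
```

```text
[-0.31267342  0.26367921  0.69529922]
0.1595 0.09
0.158 2.68
0.1565 1.52
0.155 1.21
0.1535 4.02
51.2
```

View pics/rel.png

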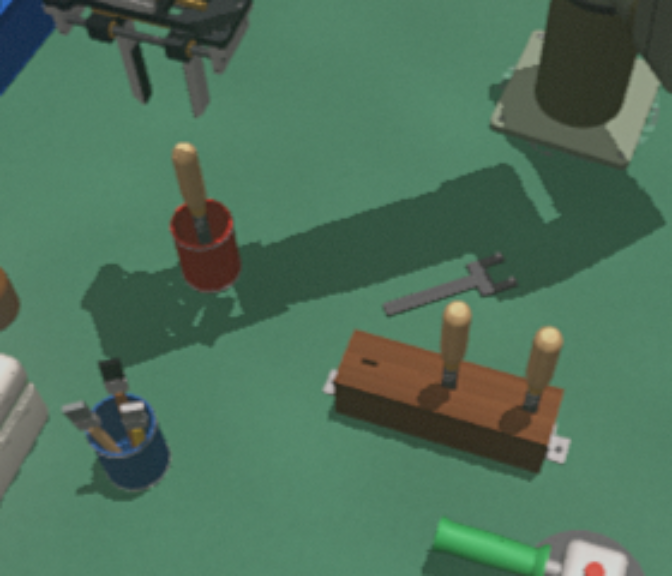

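The file stands handle up in the red tin (handle at (190,175)). The tin is upright, the sound files are home, and the brush tin and spanner have not moved.

Run:
```python
from h import *
p,d,w=cloud("top");
for u,v in((197,208),(254,203)): print(w[v-12:v+13,u-12:u+13,2].max())
print(bot.read_time_s()); print(bot.close_job())
```

```text
0.8350747533916817
0.8350747533916817
51.3
the job is handed in; nothing more can be done
None
```

The loose file was the one at the block's -y end (24 mm of side-to-side travel against 18 mm for the other two). It now stands handle up in the red repair tin, and I handed the job in at 51 s; the last picture shows the other two files in the block and the brush tin and spanner unmoved, but my final height check on those two files gave no valid reading.

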